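Find the blind hole of a spacer on the gauge pin and hold it hole-up

ROBOT

A 6-joint arm with a two-finger parallel gripper is mounted at the origin on a cart in front of the work surface, level with it; the furniture and walls round the work are solid. World frame = base frame: x ahead of the robot, y to its left, z up, the work surface at z = 0. Lengths are in m, angles in rad, forces in N, time in s.
With the tool pointing down it reaches from about 0.375 to 0.975 m from the base axis. Payload 3.8 kg.
Tool frame: the origin (TCP) lies midway between the tips of the shut fingers; the grasp point (between the pads) lies 19 mm behind it; z points along the fingers, y is the line along which they close (so a half turn about z gives the same grasp; the last joint's range is limited). The gripper opens to 88 mm and grips with 3 to 60 N. Pads are 18 mm wide; open, the fingers measure 123 mm over their backs; the gripper's body (75 mm by 187 mm) begins 45 mm behind the grasp point.
Start: joints at [1.267, 0.264, 1.604, -0, 1.274, -0.037], TCP at [0.178, 0.651, 0.239] pointing down, gripper open.
Joint ranges: [-2.63, 2.63], [-0.94, 2.18], [0.31, 2.57], [-1.31, 4.45], [0, 2.66], [-2.55, 2.55]. Speed limits (rad/s): [2.57, 2.57, 3.14, 3.14, 3.14, 3.14].

INTERFACE

Orientations are given as a rotation vector (axis times angle).
In Python, from cell import manip, inverse_kinematics, cams, order gives the robot as it stands. Calls block until the motion is done:
- manip.move_pose(position, orientation): joint-space move of the TCP to a pose.
- manip.move_linear(position, rate=0.15, rot=None): straight line of the TCP; rot=None keeps the orientation; rate is the mean speed in m/s.
- manip.set_joints(angles): joint-space move.
- manip.set_gripper(opening, force=None): finger opening in m; force is the grip in N (None keeps the last); returns when the fingers have stopped.
- manip.dwell(seconds).
- inverse_kinematics(position, orientation): joint angles nearest the present ones, or None.
- manip.state(): the state.
- cams.capture(name): name is "scene" or "top" or "wrist"; returns a dict with "image" (420x560x3 uint8, blue, green, red), "z_map" (420x560 float32, m along the optical axis (not along the pixel's ray), 0 where there is no reading), "intrinsics" (3x3 intrinsics, pixels), "position" and "orientation" of the camera in the world; the wrist camera has in their place "T_tool_cam" (4x4, takes a point from camera to tool coordinates, whose origin is the TCP and whose axes are the flange's). Camera axes: x right, y down, z forward; pixel columns grow to the right and rows downward; lengths in m; the calibration is good to about 2 mm. A picture is of the moment at which its call begins: read the wrist's pose just before it.
A pose or a line that the arm cannot do raises manip.IKError and nothing moves.
- order.close_job(): hands the job in; it is judged then, once.
The state is a dict: "clock": time; "joint_pos": joint angles; "joint_velocities": joint speeds; "tau": joint torques, N m; "tool_pos": TCP position; "tcp_rot": TCP orientation; "contact_force": force on the tool from outside, world axes, zero at the start; "moment": the same for the moment, N m; "gripper_width": finger opening in m; "grasp_force": force on a finger pad.
Only numpy, scipy, OpenCV 4.12 (cv2) and the standard library are available. Lean on these libraries where they do the work, as an engineer would, in place of code of your own. Each camera call takes 0.05 s, during which the arm holds its last target. There are 200 camera calls.

TASK

A square green plastic spacer lies on its side on the table; both of its ends have the same round opening, but one is only a shallow recess and the other is the deep blind hole. Find the blind hole by feel: push the spacer end-on over the pin of the blue gauge until the pin touches the bottom of the hole. Then draw it off, turn it over and finish while holding it in the gripper, still, with the blind hole facing straight up, at least 12 cm above the table and touching nothing else, so that an insert can be dropped in; leave the other things on the table where they are.

Things in the scene. Friction and masses are not known exactly. Their poses are not given: they have to be found in the camera images.
- spacer: green plastic spacer, square bar 36x36 mm, 64 mm long, about 0.11 kg, lying on a long side. Origin at its centre, 18 mm above the table; x runs along its length, out of the end with the blind hole. Each end has the same round centred opening, 16.5 mm wide: at +x the blind hole, 40 mm deep (bottom at x = -8 mm), at -x a recess 6 mm deep. Starts with the hole facing almost any level way.
- spacer_hole (a point): centre of the mouth of the blind hole, on the spacer's axis 32 mm from its centre; axes as the spacer's
- gauge: fixed blue block 60 mm wide, 32 deep, 40 high, on a dark base plate (85 mm wide, reaching 85 mm back). A level steel pin, 10 mm thick, 47 mm long, round-ended, with a low collar at its root, sticks out of the front face 18 mm above the table. Origin on the table under the front face's middle; the pin points along -x, roughly to the robot. At the hole's bottom 7 mm stay between spacer and block.
- pin_tip (a point): free end of the gauge pin, on its axis, 18 mm above the table (as high as the axis of the spacer lying on the table); axes as the gauge's. The table in front of the pin is bare
- mug: cream mug, 87x117x91 mm, origin under its centre; bystander
- masking_tape: roll of masking tape lying flat, 106 mm across, 25 mm high, origin under its centre; bystander
- tape_measure: yellow tape measure, 68x102x36 mm, origin under its centre; bystander
- pliers: red-handled pliers lying flat, 55x175x12 mm, origin under its centre; bystander
- offcut: wood offcut, 65x90x19 mm, origin under its centre; bystander
- pencil: red carpenter's pencil, 14x171x8 mm, origin under its centre; bystander
- spring_clamp_0: orange spring clamp, 80x148x27 mm, origin under its centre; bystander
There are look-alikes about, which are no part of the job. Of the things shaped like the spacer, the green one is meant.

How it is judged:
By the outcome, as a careful person would: the job done as asked, in the order asked, and still so for the second after the job is handed in, while the arm keeps its last pose, push and grip.
It also fails if it takes over 64 s, if anything falls off the work surface, if the arm or the gripper's body presses on something with over 40 N, if the wrist force passes 120 N, or if a joint passes its speed limit or range.

## Working session

There is one attempt and no reset: what is moved stays moved. The work goes in short steps, each a Python script; the robot and the scene stay as the last script left them, time stands still between calls to the robot, and variables do not carry over. Pictures are saved under pics/ and viewed, at most 10 in all, crops included, and the job is handed in when it is done.

```bash
mkdir -p pics; ls; python3 - <<'E'
from cell import manip,cams
import cv2,numpy as np,pickle
o={}
for n in("scene","top"):
    c=cams.capture(n); o[n]=c; cv2.imwrite(f"pics/{n}0.png",cv2.resize(c["image"],(784,588))); print(n,c["position"],c["orientation"])
pickle.dump(o,open("cap0.pkl","wb"))
s=manip.state(); print(s["clock"],s["tool_pos"],s["tcp_rot"],s["contact_force"])
E
```

```text
pics
scene [-0.43691893 -0.61293815  0.76580103] [-1.91867824  1.02299954 -0.61045307]
top [0.44905001 0.04612802 1.08352037] [-2.18233688  2.17766562 -0.0984286 ]
0.1 [0.1777676  0.65052315 0.2375385 ] [-4.17759498e-01 -3.11336330e+00  3.07100264e-03] [ 0.73761954  0.20227737 -0.53922817]
```

View pics/top0.png

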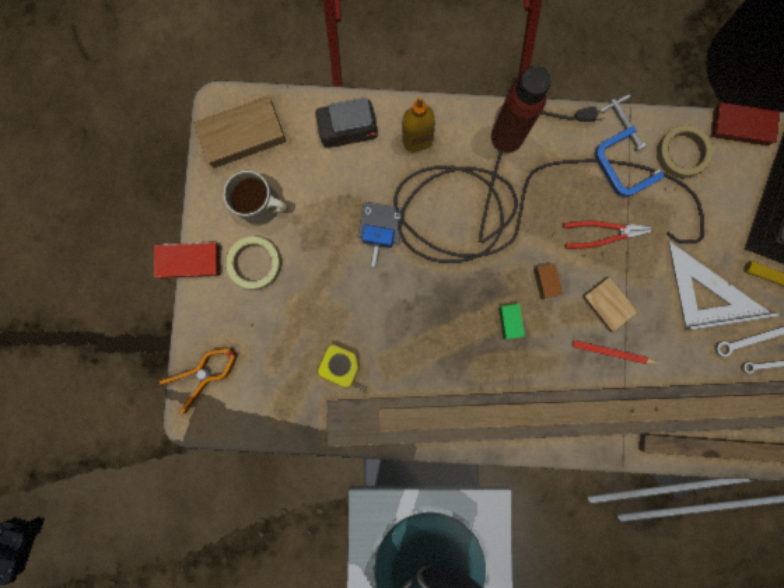

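View pics/scene0.png

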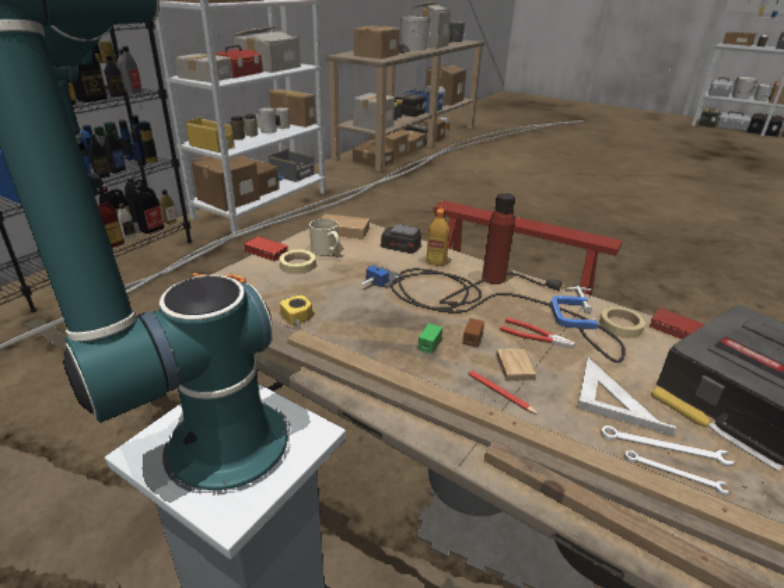

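The top view shows the green spacer at about (512,322) and the gauge at (378,236), with its pin tip at about (375,265). I'll turn these pixels into positions.

```bash
cat > h.py <<'E'
import numpy as np,cv2
from scipy.spatial.transform import Rotation as R
def cloud(c,pose=None):
    """world points per pixel (HxWx3)"""
    K=c["intrinsics"];z=c["z_map"];v,u=np.indices(z.shape)
    P=np.stack([(u-K[0,2])/K[0,0]*z,(v-K[1,2])/K[1,1]*z,z],-1)
    if "T_tool_cam" in c:
        T=c["T_tool_cam"];P=P@T[:3,:3].T+T[:3,3]
        p,r=pose
    else:p,r=c["position"],c["orientation"]
    return P@R.from_rotvec(r).as_matrix().T+p
def masks(c):
    hsv=cv2.cvtColor(c["image"],cv2.COLOR_BGR2HSV)
    g=cv2.inRange(hsv,(50,120,60),(75,255,255));b=cv2.inRange(hsv,(100,150,60),(120,255,255))
    return g,b
def rects(c,pose=None,zr=((.03,.042),(.034,.046))):
    W=cloud(c,pose)
    for n,m,(lo,hi) in zip(("green","blue"),masks(c),zr):
        k,l,s,_=cv2.connectedComponentsWithStats(m)
        for i in range(1,k):
            if s[i,4]<60: continue
            q=W[(l==i)]; t=q[(q[:,2]>lo)&(q[:,2]<hi)]
            if len(t)<20: continue
            (x,y),(w,h),a=cv2.minAreaRect((t[:,:2]*1000).astype(np.float32))
            print(n,s[i],"c",round(x,1),round(y,1),"wh",round(w,1),round(h,1),"ang",round(a,1),"z",np.median(t[:,2]))
E
python3 - <<'E'
import pickle;from h import *
o=pickle.load(open("cap0.pkl","rb"))
for n in o: print(n);rects(o[n])
W=cloud(o["top"]); s=560/784
for u,v in((375,265),(376,250),(378,236),(512,322),(548,281)): print(W[int(v*s),int(u*s)])
E
```

```text
scene
green [300 232  15  12 120] c 475.1 -161.2 wh 60.5 35.4 ang 8.4 z 0.035682557902530276
top
green [358 218  16  24 316] c 477.5 -158.3 wh 63.0 36.1 ang 6.8 z 0.03601559638190244
blue [259 161  22  14 232] c 646.7 104.8 wh 58.0 30.8 ang 80.5 z 0.04012998600825812
[0.58918475 0.11243639 0.02210152]
[0.62050743 0.11001984 0.01979334]
[0.64543467 0.10362323 0.03796701]
[ 0.47528481 -0.15562666  0.04015076]
[ 0.55799381 -0.22956946  0.03405231]
```

```bash
cat >> h.py <<'E'
def down(yaw): return (R.from_euler('z',yaw,degrees=True)*R.from_euler('x',180,degrees=True)).as_rotvec()
E
python3 - <<'E'
from h import *;from cell import manip,inverse_kinematics,cams
for yaw in(7,187): print(yaw,inverse_kinematics([.476,-.159,.2],down(yaw)))
for yaw in(-9.5,170.5): print(yaw,inverse_kinematics([.53,.124,.02],down(yaw)))
for k in(0,1):  # hole = tool -x / +x, tool level and outward
    for th in(0,20,-20):
      M=np.array([[0,0,1],[0,-1,0],[1,0,0]],float)  # x->up,y->-y,z->+x
      if k==0: M=M@np.diag([-1,-1,1])
      print(k,th,inverse_kinematics([.6,.0,.3],(R.from_euler('z',th,degrees=True)*R.from_matrix(M)).as_rotvec()))
manip.move_pose([.476,-.159,.22],down(7))
s=manip.state();c=cams.capture("wrist")
print(s["clock"],s["tool_pos"],s["contact_force"],c["T_tool_cam"].round(3).tolist())
rects(c,(s["tool_pos"],s["tcp_rot"]))
cv2.imwrite("pics/w1.png",c["image"])
E
```

```text
7 [-0.37201712 -0.03737199  2.01083866  0.          1.16812599  1.07660616]
187 [-0.37201712 -0.03737199  2.01083866  0.          1.16812599 -2.0649865 ]
-9.5 [0.18406655 0.25705356 2.0631021  0.         0.82143699 1.92066915]
170.5 [ 0.18406655  0.25705356  2.0631021   0.          0.82143699 -1.2209235 ]
0 0 None
0 20 None
0 -20 None
1 0 None
1 20 None
1 -20 None
3.125 [ 0.47631376 -0.15846343  0.22002183] [ 0.35505168 -0.86078023  0.20960847] [[0.001, -0.965, -0.262, 0.067], [1.0, 0.001, 0.001, -0.001], [-0.0, -0.262, 0.965, -0.146], [0.0, 0.0, 0.0, 1.0]]
green [265 145  39  11 325] c 507.1 -156.0 wh 5.2 33.9 ang 8.4 z 0.035555382954874926
green [ 265  178   40   41 1156] c 465.1 -161.7 wh 38.5 35.7 ang 7.6 z 0.03552570069705155
```

View pics/w1.png

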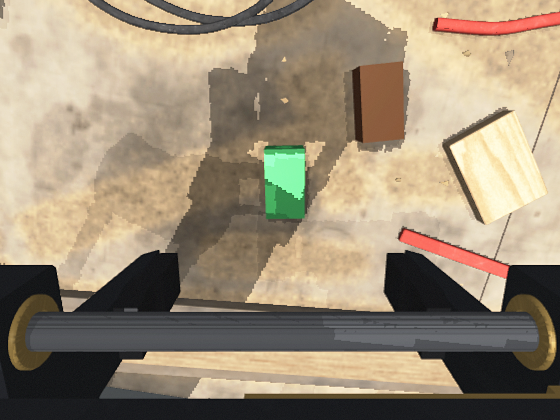

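The spacer is centred under the gripper at pixels (265–305, 145–219), and the space beside it is clear for the fingers. Its centre is about (478, −160) mm, with its axis at 8°. Next I'll look for a final pose that can be reached for either hole direction.

```bash
cat >> h.py <<'E'
def level(k,th):
    """tool level, pointing along azimuth th (deg), tool +x (k=1) or -x (k=0) up"""
    M=np.array([[0,0,1],[0,-1,0],[1,0,0]],float)
    if k==0: M=M@np.diag([-1,-1,1])
    return (R.from_euler('z',th,degrees=True)*R.from_matrix(M)).as_rotvec()
E
python3 - <<'E'
from h import *;from cell import manip,inverse_kinematics
import collections
res=[]
for k in(0,1):
  for x in(.35,.5,.65,.8):
    for y in (-.2,0,.2):
     for z in(.2,.3,.4,.5):
      for th in range(-180,180,30):
        q=inverse_kinematics([x,y,z],level(k,th))
        if q is not None: res.append((k,x,y,z,th,np.round(q,2).tolist()))
print(len(res))
for k in(0,1):
    r=[a for a in res if a[0]==k]; print(k,len(r)); 
    for a in r[::max(1,len(r)//25)]: print(a)
E
```

```text
650
0 306
(0, 0.35, -0.2, 0.2, -180, [-0.32, 0.75, 1.68, -0.41, 2.24, 1.31])
(0, 0.35, -0.2, 0.3, 30, [-1.49, 0.09, 2.43, 1.2, 1.82, 2.14])
(0, 0.35, -0.2, 0.4, 150, [-0.55, 0.53, 1.58, -0.06, 2.6, 1.52])
(0, 0.35, 0, 0.2, 90, [-0.82, 0.48, 2.2, 0.8, 1.91, 1.9])
(0, 0.35, 0, 0.4, -180, [-0.04, 0.44, 1.72, -0.07, 2.55, 1.52])
(0, 0.35, 0, 0.5, 90, [-0.82, -0.03, 2.08, 1.11, 2.28, 2.49])
(0, 0.35, 0.2, 0.3, -180, [0.25, 0.61, 1.68, 0.37, 2.39, 1.85])
(0, 0.35, 0.2, 0.4, -60, [1.17, 0.17, 2.08, -1.12, 2.06, 0.79])
(0, 0.5, -0.2, 0.2, -60, [0.21, 0.32, 2.49, 4.41, 1.47, 1.26])
(0, 0.5, -0.2, 0.3, 90, [-0.86, 0.63, 1.64, 0.93, 2.19, 2.23])
(0, 0.5, -0.2, 0.5, -30, [-0.26, -0.74, 2.54, 4.0, 0.34, 0.74])
(0, 0.5, 0, 0.3, -120, [0.38, 0.63, 1.65, -0.88, 2.21, 0.94])
(0, 0.5, 0, 0.4, 150, [-0.24, 0.65, 1.4, 0.57, 2.6, 2.07])
(0, 0.5, 0.2, 0.2, 150, [0.01, 0.85, 1.48, 0.71, 2.25, 2.06])
(0, 0.5, 0.2, 0.4, -60, [0.94, 0.28, 1.93, -1.31, 1.9, 0.69])
(0, 0.65, -0.2, 0.2, -30, [-0.15, 0.34, 2.47, 3.53, 1.26, 1.44])
(0, 0.65, -0.2, 0.3, 60, [-0.84, 0.56, 1.75, 1.35, 1.8, 2.37])
(0, 0.65, 0, 0.2, -1
[... 1549 characters left out ...]
2.44, -2.46])
(1, 0.65, -0.2, 0.4, 90, [-0.72, 0.71, 1.3, 1.21, 2.21, -0.56])
(1, 0.65, 0, 0.2, 30, [-0.51, 0.38, 2.39, 2.08, 1.38, -1.25])
(1, 0.65, 0, 0.3, 120, [-0.37, 0.85, 1.26, 1.0, 2.31, -0.76])
(1, 0.65, 0.2, 0.2, -120, [0.52, 1.12, 0.95, -0.88, 2.43, -2.32])
(1, 0.65, 0.2, 0.3, 90, [-0.25, 0.53, 1.81, 1.4, 1.75, -0.78])
(1, 0.65, 0.2, 0.5, 120, [-0.15, 0.6, 1.29, 1.33, 2.2, -0.39])
(1, 0.8, -0.2, 0.3, 90, [-0.62, 1.04, 0.92, 1.31, 2.14, -0.46])
(1, 0.8, 0, 0.2, 30, [-0.37, 0.53, 2.1, 2.18, 1.26, -1.16])
(1, 0.8, 0, 0.4, 60, [-0.47, 0.45, 1.7, 1.6, 1.53, -0.58])
(1, 0.8, 0.2, 0.2, 90, [-0.2, 0.87, 1.43, 1.43, 1.72, -0.74])
(1, 0.8, 0.2, 0.4, 120, [-0.12, 0.98, 0.83, 1.39, 2.2, -0.3])
```

```bash
python3 - <<'E'
from h import *;from cell import manip,cams
manip.set_gripper(.06)
manip.move_pose([.4778,-.160,.07],down(8))
manip.move_linear([.4778,-.160,.006],rate=.08)
manip.set_gripper(.0,force=30)
s=manip.state();print(s["clock"],s["gripper_width"],s["grasp_force"],s["tool_pos"],s["contact_force"])
if s["gripper_width"]>.03:
    manip.move_linear([.4778,-.160,.12],rate=.2)
    manip.move_pose([.49,.125,.13],down(-9.5))
    manip.dwell(.2)
    s=manip.state();c=cams.capture("wrist");t=cams.capture("top")
    print(s["clock"],s["tool_pos"],s["contact_force"],s["gripper_width"])
    rects(c,(s["tool_pos"],s["tcp_rot"]))
    W=cloud(c,(s["tool_pos"],s["tcp_rot"]))
    np.save("W2.npy",W);cv2.imwrite("pics/w2.png",c["image"])
E
```

```text
5.8417 0.035894240935531244 29.999982654699124 [ 0.47810539 -0.16016007  0.00639742] [-0.957294   -0.36870258  3.04704091]
7.8583 [0.49013954 0.12389683 0.12976025] [-0.25848308 -0.2205839  -0.61371414] 0.03577241187983413
```

View pics/w2.png

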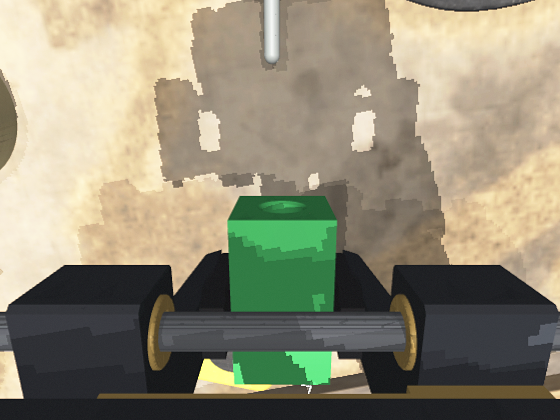

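The pin runs along u≈271 with its tip at about (271,60). The held spacer is straight in the grip, with its front opening at about (284,207). I'll measure both in this same view.

```bash
python3 - <<'E'
from h import *
W=np.load("W2.npy");im=cv2.imread("pics/w2.png")
for v in range(0,64,6):
    r=W[v,255:290]; k=(r[:,2]>.012)&(r[:,2]<.03)
    if k.sum(): 
        t=r[k]; j=t[:,2].argmax(); print(v,k.sum(),np.flatnonzero(k)[[0,-1]]+255,t.mean(0).round(4),t[j].round(4))
pts=W[0:66,255:290].reshape(-1,3);pts=pts[(pts[:,2]>.014)&(pts[:,2]<.03)]
print(cv2.fitLine((pts[:,:2]*1000).astype(np.float32),cv2.DIST_HUBER,0,.01,.01).ravel(),pts[:,0].min(),pts[:,2].max())
g=cv2.inRange(cv2.cvtColor(im,cv2.COLOR_BGR2HSV),(50,120,20),(75,255,255))>0
for v in (222,240,280):  # top face rows
    u=np.flatnonzero(g[v]); q=W[v,u[0]+1:u[-1]]; print(v,u[[0,-1]],q[[0,-1]].round(4).tolist())
E
```

```text
0 16 [263 278] [0.6212 0.1094 0.0211] [0.6201 0.1062 0.0232]
6 16 [263 278] [0.6178 0.11   0.0215] [0.6169 0.1085 0.024 ]
12 15 [264 278] [0.6143 0.1103 0.0219] [0.6142 0.1109 0.0229]
18 15 [264 278] [0.6111 0.1109 0.0217] [0.6102 0.1097 0.0246]
24 15 [264 278] [0.6077 0.1115 0.0216] [0.6078 0.1139 0.0233]
30 15 [264 278] [0.6043 0.1121 0.0218] [0.6044 0.1139 0.0232]
36 16 [264 279] [0.6009 0.1123 0.0214] [0.6009 0.1145 0.0236]
42 16 [264 279] [0.5975 0.1129 0.0215] [0.5976 0.1151 0.0232]
48 16 [264 279] [0.5941 0.1136 0.0214] [0.5937 0.1132 0.0236]
54 16 [264 279] [0.5906 0.1142 0.0212] [0.5905 0.1151 0.023 ]
60 13 [265 277] [0.5872 0.1151 0.0207] [0.587  0.1151 0.0221]
[ 9.85240579e-01 -1.71175212e-01  6.03606628e+02  1.12161766e+02] 0.585333585508136 0.024596391350180824
222 [228 336] [[0.5237, 0.1363, 0.1594], [0.5176, 0.1021, 0.1582]]
240 [229 335] [[0.5173, 0.1374, 0.1588], [0.5115, 0.1032, 0.1586]]
280 [229 334] [[0.5032, 0.1403, 0.159], [0.4975, 0.1055, 0.1593]]
```

```bash
cat >> h.py <<'E'
from cell import manip,cams,inverse_kinematics
YAW=-9.86;u=np.array([np.cos(np.radians(YAW)),np.sin(np.radians(YAW))]);n=np.array([-u[1],u[0]])
TIP=np.array([.5855,.1153])
def at(s,lat,z=.0074):
    """TCP for spacer front end s beyond pin tip; lat = spacer offset to the left of TCP"""
    p=TIP-(.032-s)*u-lat*n
    return [*p,z]
def feel(s0,s1,step,lat,lim,f0,rate=.02):
    """advance until axial push exceeds lim; returns s or None"""
    for s in np.arange(s0,s1+1e-9,step):
        manip.move_linear(at(s,lat),rate=rate)
        st=manip.state();f=st["contact_force"]-f0
        ax=-f[:2]@u; real=(np.array(st["tool_pos"][:2])-TIP)@u+.032
        print(f"s {s*1e3:.1f} real {real*1e3:.1f} ax {ax:.1f} lat {f[:2]@n:.1f} z {f[2]:.1f} t {st['clock']:.1f}")
        if ax>lim or np.linalg.norm(f)>25: return s
E
python3 - <<'E'
from h import *
lat=.0007
manip.set_gripper(0,force=45)
manip.move_pose(at(-.02,lat,.06),down(YAW))
manip.move_linear(at(-.02,lat),rate=.1)
manip.dwell(.2);f0=manip.state()["contact_force"];print(f0)
if feel(-.005,.0,.005,lat,3,f0,.05) is None:
    print(feel(.002,.012,.002,lat,5,f0))
E
```

```text
[-0.30053071 -0.25277452 -0.52687487]
s -5.0 real -4.5 ax -0.2 lat -0.0 z -0.9 t 9.9
s 0.0 real 0.3 ax 0.3 lat -0.0 z -0.9 t 10.2
s 2.0 real 2.1 ax -0.9 lat 0.5 z -0.1 t 10.4
s 4.0 real 4.2 ax 0.3 lat -0.2 z -1.3 t 10.7
s 6.0 real 6.2 ax -1.0 lat 0.7 z -0.3 t 10.9
s 8.0 real 8.2 ax -0.1 lat 0.7 z -0.7 t 11.2
s 10.0 real 10.2 ax 0.4 lat 1.1 z -0.1 t 11.4
s 12.0 real 12.2 ax 0.6 lat 0.6 z -0.8 t 11.7
None
```

It went past 6 mm with no contact, so this end is the blind hole. I'll continue to the bottom.

```bash
python3 - <<'E'
from h import *
lat=.0007;f0=np.array([-.3,-.25,-.53])
if feel(.018,.036,.006,lat,5,f0,.04) is None:
    print(feel(.037,.046,.001,lat,8,f0))
s=manip.state();print(s["gripper_width"],s["grasp_force"])
c=cams.capture("wrist");cv2.imwrite("pics/w3.png",c["image"])
E
```

```text
s 18.0 real 18.5 ax -0.2 lat 0.1 z -0.5 t 12.0
s 24.0 real 24.5 ax -1.2 lat -0.1 z -1.5 t 12.3
s 30.0 real 30.4 ax -0.1 lat -0.1 z -0.2 t 12.6
s 36.0 real 36.4 ax 0.6 lat 0.4 z -0.5 t 12.9
s 37.0 real 36.9 ax -0.4 lat -0.1 z -0.0 t 13.1
s 38.0 real 38.0 ax -0.5 lat 0.9 z -0.4 t 13.4
s 39.0 real 39.1 ax -0.4 lat -0.2 z -0.0 t 13.6
s 40.0 real 40.1 ax 0.4 lat 0.0 z -1.1 t 13.9
s 41.0 real 40.5 ax 1.2 lat -0.0 z 1.3 t 14.1
s 42.0 real 40.7 ax 5.4 lat 1.6 z 3.1 t 14.4
s 43.0 real 40.7 ax 7.6 lat 0.8 z 4.8 t 14.6
s 44.0 real 40.8 ax 8.6 lat 1.0 z 6.4 t 14.9
0.044000000000000004
0.03542080336886218 44.99993098899722
```

View pics/w3.png

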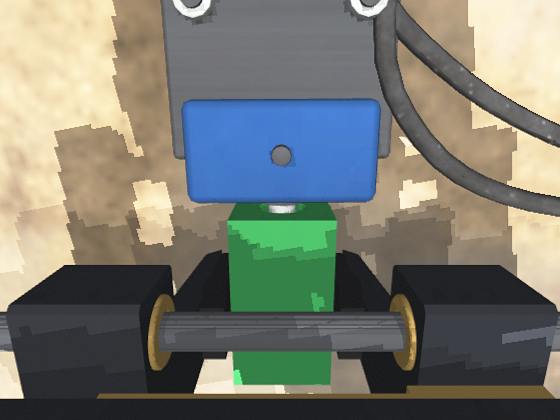

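The pin bottomed at 40.7 mm. The picture shows the spacer on the pin with a small gap to the block at about (283,205). I'll draw it off, lift it and measure how it sits in the grip.

```bash
python3 - <<'E'
from h import *
lat=.0007
manip.move_linear(at(.036,lat),rate=.03)
f=manip.state();print(f["contact_force"],f["clock"])
manip.move_linear(at(-.03,lat),rate=.08)
p=at(-.05,lat,.32);manip.move_linear(p,rate=.2)
manip.dwell(.2);s=manip.state();c=cams.capture("wrist");print(s["clock"],s["contact_force"],s["gripper_width"])
W=cloud(c,(np.zeros(3),np.zeros(3)))  # tool frame
for (a,b,cc,d,nm) in((225,300,235,328,"top"),(198,204,243,325,"front")):
    q=W[a:b,cc:d].reshape(-1,3); m=np.median(q,0); q=q[np.abs(q-m).max(1)<.04]
    m=q.mean(0);_,sv,V=np.linalg.svd(q-m,full_matrices=False);print(nm,m.round(4),V[2].round(4),(sv/np.sqrt(len(q))).round(5))
for az in(30,60,90):
  for P in([.5,-.2,.4],[.5,-.1,.35],[.5,0,.4],[.65,-.2,.4]):
    q=inverse_kinematics(P,level(1,az)); print(az,P,None if q is None else np.round(q,2))
print(s["joint_pos"])
E
```

```text
[-0.18115238  1.22131304 -0.57077355] 15.3417
18.2333 [ 0.77622643 -0.25631944 -1.25317272] 0.03584504177198633
top [ 0.0166 -0.0009 -0.0291] [-2.2e-03  4.0e-04 -1.0e+00] [0.00908 0.0079  0.00057]
front [ 0.0314  0.0001 -0.0016] [-1.      0.0021  0.0022] [0.00944 0.00271 0.00023]
30 [0.5, -0.2, 0.4] [-1.12 -0.02  2.29  1.52  1.63 -0.7 ]
30 [0.5, -0.1, 0.35] [-0.99 -0.1   2.48  1.61  1.53 -0.81]
30 [0.5, 0, 0.4] None
30 [0.65, -0.2, 0.4] [-0.85  0.15  2.11  1.69  1.42 -0.69]
60 [0.5, -0.2, 0.4] [-1.02  0.28  1.93  1.25  1.96 -0.71]
60 [0.5, -0.1, 0.35] [-0.92  0.22  2.13  1.28  1.85 -0.83]
60 [0.5, 0, 0.4] [-0.79  0.02  2.25  1.4   1.77 -0.71]
60 [0.65, -0.2, 0.4] [-0.84  0.44  1.72  1.39  1.83 -0.61]
90 [0.5, -0.2, 0.4] [-0.86  0.52  1.6   1.03  2.27 -0.75]
90 [0.5, -0.1, 0.35] [-0.76  0.46  1.79  1.03  2.13 -0.85]
90 [0.5, 0, 0.4] [-0.64  0.3   1.91  1.15  2.07 -0.75]
90 [0.65, -0.2, 0.4] [-0.72  0.71  1.3   1.21  2.21 -0.56]
[ 2.01794039e-01 -7.10138659e-02  1.82264750e+00 -1.47283481e-05
  1.39168402e+00  1.94467519e+00]
```

The spacer sits within 0.2° of true in the grip. Now I'll turn it up.

```bash
python3 - <<'E'
from h import *
manip.move_pose([.5,-.1,.35],level(1,60));manip.dwell(.8)
s=manip.state();print(s["clock"],s["tool_pos"],R.from_rotvec(s["tcp_rot"]).as_matrix()[:,0],np.abs(s["joint_velocities"]).max(),s["gripper_width"],s["grasp_force"],s["contact_force"])
c=cams.capture("scene");w=cams.capture("wrist")
cv2.imwrite("pics/f.png",np.vstack([c["image"][100:400],w["image"][130:420]]))
E
```

```text
21.4417 [ 0.49999881 -0.10001523  0.34999567] [ 1.03851471e-05 -3.32837439e-05  9.99999999e-01] 0.002126137532713952 0.03556537986375753 44.99986739479937 [ 0.40105344  0.48950202 -1.18716824]
```

View pics/f.png

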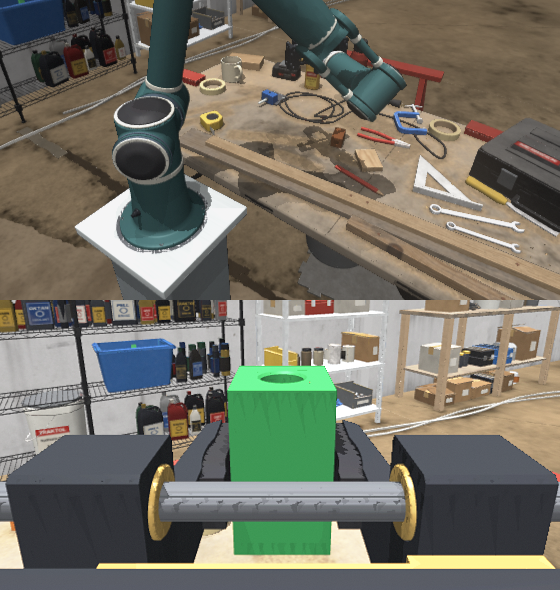

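The spacer is upright in the gripper with the hole facing up at about (283,378). It is well clear of everything, and the other objects are undisturbed.

```bash
python3 -c "
from cell import order
print(order.close_job())"
```

```text
the job is handed in; nothing more can be done
None
```

I pushed the green spacer over the gauge pin until the pin touched bottom at about 40 mm, so that end is the blind hole; it is now held still, blind hole straight up, about 35 cm above the table, and the job is handed in at about 21 s.

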